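# Hold a brass valve body in the corner of a checking jig

## Robot

A 7-joint arm with a two-finger parallel gripper is mounted at the origin on the work surface. World frame = base frame: x ahead of the robot, y to its left, z up, the work surface at z = 0. Lengths are in m, angles in degrees, forces in N, time in s.
With the tool pointing down it reaches from about 0.4 to 0.875 m from the base axis. Payload 4.4 kg.
Tool frame: the origin (TCP) lies midway between the tips of the shut fingers; the grasp point (between the pads) lies 19 mm behind it (bot.grasp_offset is the distance from the TCP to the grasp point, in m); z points along the fingers, y is the line along which they close (so a half turn about z gives the same grasp; the last joint's range is limited). The gripper opens to 85 mm and grips with 20 to 120 N. Pads are 22 mm wide; open, the fingers measure 114 mm over their backs; the gripper's body (76 mm by 85 mm) begins 54 mm behind the grasp point. The pads swing forward as they close: fully open they stand 13 mm farther back than shut.
Start: joints at [-75.562, 36.005, 2.206, 86.941, -1.547, 57.084, -1.146], TCP at [0.203, 0.617, 0.231] pointing down, gripper open.
Joint ranges: [-175.42, 175.42], [-21.48, 121.26], [-71.46, 75.88], [10.55, 141.38], [-63.04, 243.04], [13.31, 113.54], [-168.57, 168.57]. Speed limits (degrees/s): [147.25, 147.25, 180, 180, 180, 180, 180].

## Interface

Orientations are given as [roll, pitch, yaw] about the fixed x, y, z axes, in that order (R = Rz(yaw) Ry(pitch) Rx(roll)).
In Python, from bench import bot, cams gives the robot as it stands. The module is installed in compiled form; this text tells all that it offers.
- The arm moves only by the shell command python3 -m creep 'ROWS'. ROWS is JSON, a list of rows, each a list of 5 numbers: the closure, from -1 (fully open) to 1 (shut), then the shift along the world's x, y, z in cm, then the turn about the world's z in degrees. A call has 1 to 8 rows; each row is the pose to reach, as a shift and turn from the pose commanded when the call began; what a row does not reach only later rows make up. A row lasts 1/10 s, in which the tool goes at most 50 mm and 8.59 degrees, less where a joint would pass 70% of its speed; a pose out of reach is approached as far as the arm can. A call with a gripper value outside its range is refused whole. The fingers move at their own pace and stop on an object; the grip force is fixed at half the most. Time passes only in rows, so rows that repeat a pose let the fingers close. It gives the time, the measured TCP pose, the force, the opening and the grip force at its end, in the units of the state.
- bot.observe(): the state, without advancing time (a new reading comes with each control period).
- cams.read_camera(name): name is "scene" or "top" or "wrist"; returns the picture (480x640x3 uint8, red, green, blue); there is no depth.
- cams.camera_model(name): a dict with "camera_matrix" (3x3 intrinsics, pixels), "R" (3x3) and "t" (3): a world point X has camera coordinates R X + t. Camera axes: x right, y down, z forward; pixel columns grow to the right and rows downward; lengths in m; the calibration is good to about 2 mm. A picture is of the moment at which its call begins: read the wrist's pose just before it. camera_model takes no time and is no camera call; for the wrist camera it gives the pose at the moment of the call.
- bot.close_job(): hands the job in; it is judged then, once.
The state is a dict: "time": time; "joint_positions": joint angles; "qvel": joint speeds; "effort": joint torques, N m; "ee_pos": TCP position; "ee_rot": TCP orientation; "ft_force": force on the tool from outside, world axes, zero at the start; "torque": the same for the moment, N m; "opening": opening from 0.0 (shut) to 1.0 (fully open); "grip_force": force on a finger pad.
Only numpy, scipy, OpenCV 4.12 (cv2) and the standard library are available. Lean on these libraries where they do the work, as an engineer would, in place of code of your own. Each camera call takes 0.05 s, during which the arm holds its last target. There are 200 camera calls.

## Task

Lift the brass valve body out of its tray compartment and set it flat on the checking jig's plate, with the long side of its base along the blue fence. Press it into the corner so that it bears on the blue fence and the red fence at the same time, with a steady push but no forcing, and finish while still gripping it and pressing it there: do not let go. Leave the other parts in the tray as they are.

Things in the scene. Friction and masses are not known exactly. Their poses are not given: they have to be found in the camera images.
- brass_body: Brass-coloured machined valve body, loose, about 250 g: a flat base 50 mm (own x) by 34 mm (own y) by 20 mm high, with a square boss 20 x 20 mm in the middle of its top, sides parallel to the base's sides, rising 36 mm more (56 mm overall). Grip it by the boss. Origin at the centre of the underside, z up. The same when turned half round. It starts upright in any compartment that holds a part, at any moderate yaw.
- tray: Grey open compartment tray, fixed, 174 (own x) by 257 (own y) mm, walls 22 mm high and 4 mm thick, floor 4 mm thick; one divider across x and two across y make 2 by 3 compartments about 81 by 80 mm, centres at x = +-42.5 mm and y = -84, 0, +84 mm. Origin at the centre of its underside. It stands left or right of the jig, yawed.
- jig: Checking jig, fixed to the table: dark steel plate 10 mm thick, 190 mm along own x (from -75 to +115 mm) and 150 mm along own y (+-75 mm), with a blue fence, a red fence, and a round dial indicator (reaching 40 mm above the table) centred at x = 85 mm, y = 5 mm, behind the red fence. Origin on the table under x = 0, y = 0; own z up, own x pointing away from the robot, yawed by up to 0.5 rad either way.
- long_fence: Blue fence of the jig, rigid, fixed: runs along the jig's x from x = -60 to +27 mm, 16 mm thick, its top 16 mm above the plate; its working face looks to the jig's -y and lies at y = +30 mm. Origin and axes are the same as the jig's.
- end_fence: Red fence of the jig, rigid, fixed: runs along the jig's y from y = -40 to +22 mm, 16 mm thick, its top 16 mm above the plate; its working face looks to the jig's -x and lies at x = +35 mm. Origin and axes as the jig's. Plate, fences and the part's base are smooth ground metal (friction about 0.2); still, a part pressed down hard drags before it bears on them.
- corner (a point): The corner point: where the planes of the two fences' working faces meet on the upper face of the plate (10 mm above the table; the fences leave a small relief gap there). Axes as the jig's: the part belongs on the -x, -y side, and when seated its centre is at x = -25 mm, y = -17 mm from here.
- grey_body: Aluminium-grey valve body of the same shape and size as the brass one, loose, in one of the tray's compartments; a bystander. Origin at the centre of its underside.
- black_knob: Black round knob, 34 mm across, 30 mm high, loose, in one of the tray's compartments; a bystander. Origin at the centre of its underside.
- steel_collar: Plain steel ring, 40 mm across, 24 mm hole, 18 mm high, loose, in one of the tray's compartments; a bystander. Origin at the centre of its underside.
Not all that is in view belongs to the job. Several things have the shape of the jig; the one meant has the colours described above.

How it is judged:
By the outcome, as a careful person would: the job done as asked, in the order asked, and still so for the second after the job is handed in, while the arm keeps its last pose, push and grip.
It also fails if it takes over 58 s, if anything falls off the work surface, if the arm or the gripper's body presses on something with over 40 N, if the wrist force passes 120 N, or if a joint passes its speed limit or range.

## Working session

There is one attempt and no reset: what is moved stays moved. The work goes in short steps, Python scripts to look and compute and a shell command to move; the robot and the scene stay as the last step left them, time stands still between calls to the robot, and variables do not carry over. Pictures are saved under pics/ and viewed, at most 10 in all, crops included, and the job is handed in when it is done.

```bash
mkdir -p pics; cat > h.py <<'E'
import numpy as np, cv2
from bench import bot, cams
def save(name,fn,crop=None,scale=1):
    im=cams.read_camera(name)[:,:,::-1].copy()
    cv2.imwrite('pics/raw_'+fn,im)
    if crop: x0,y0,x1,y1=crop; im=im[y0:y1,x0:x1]
    if scale!=1: im=cv2.resize(im,None,fx=scale,fy=scale,interpolation=cv2.INTER_CUBIC)
    cv2.imwrite('pics/'+fn,im)
def px2w(name,uv,z,m=None):
    m=m or cams.camera_model(name);K,R,t=[np.array(m[k],float) for k in('camera_matrix','R','t')]
    out=[]
    for u,v in uv:
        d=R.T@np.linalg.solve(K,[u,v,1]);c=-R.T@t
        out.append(c+d*(z-c[2])/d[2])
    return np.array(out)
def w2px(name,X,m=None):
    m=m or cams.camera_model(name);K,R,t=[np.array(m[k],float) for k in('camera_matrix','R','t')]
    p=(K@(R@np.atleast_2d(X).T+t[:,None])).T
    return p[:,:2]/p[:,2:]
E
python3 - <<'E'
from h import *
save('top','top1.png'); save('scene','scene1.png')
m=cams.camera_model('top');print(m)
s=bot.observe();print(s)
E
```

```text
{'camera_matrix': array([[521.5241946 ,   0.        , 314.60652758],
       [  0.        , 521.5241946 , 240.11130972],
       [  0.        ,   0.        ,   1.        ]]), 'R': array([[-0.0157014 , -0.999855  ,  0.00659138],
       [-0.99669836,  0.01512594, -0.07977206],
       [ 0.07966079, -0.00782215, -0.99679134]]), 't': array([0.06424342, 0.55144885, 1.00850582])}
{'time': 0.1, 'joint_positions': array([-75.56176879,  36.05607451,   2.20194454,  86.99015515,
        -1.54591421,  57.08369099,  -1.14614035]), 'qvel': array([ 0.076152  , -0.10870364,  0.05552892, -0.15704124, -0.03384351,
       -0.05707897, -0.01364034]), 'effort': array([ 4.23846301e-03, -5.64530146e+01,  1.23113092e+00, -1.93971115e+01,
        1.14109222e-02,  5.44194714e-03,  4.37644417e-06]), 'ee_pos': array([0.20290009, 0.61692825, 0.23045364]), 'ee_rot': array([-1.79899751e+02,  1.58781630e-03,  1.61792700e+02]), 'ft_force': array([ 0.06723147,  0.04857721, -0.19463974]), 'torque': array([-0.01009414,  0.03376669, -0.00955562]), 'grip_force': 0.0, 'opening': 0.9994327854122168}
```

View pics/top1.png

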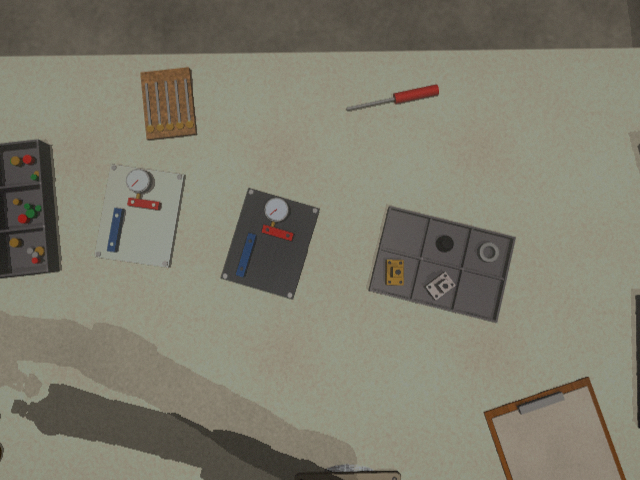

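View pics/scene1.png

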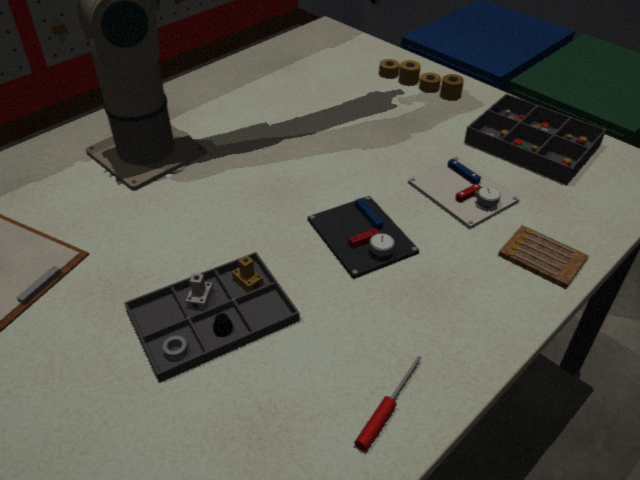

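The top view shows brass at (395,271), the grey body at (440,286), the knob at (445,243) and the collar at (489,252). There are two jig shapes: a white plate at (140,217) and a dark plate at (270,243). The description says dark steel, so I take (270,243). I'll confirm both it and the brass part in an enlarged crop.

```bash
python3 - <<'E'
from h import *
im=cv2.imread('pics/raw_top1.png')
a=cv2.resize(im[180:305,215:325],None,fx=4,fy=4,interpolation=cv2.INTER_CUBIC)
b=cv2.resize(im[240:305,365:420],None,fx=6,fy=6,interpolation=cv2.INTER_CUBIC)
c=np.zeros((500,780,3),np.uint8);c[:,:440]=a;c[:390,445:775]=b
cv2.imwrite('pics/crop1.png',c)
E
```

```text
(no output)
```

View pics/crop1.png

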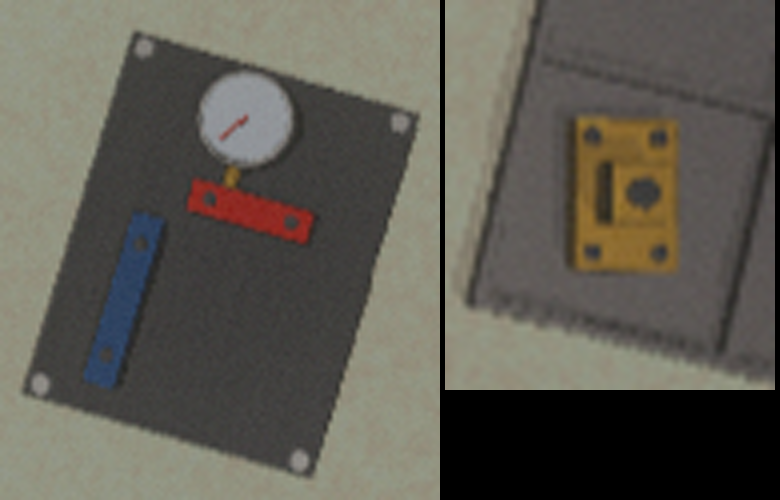

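The crop shows the dark plate with blue and red fences and a white dial, which matches the description; the decoy's plate is white. The brass base corners are at about (575,118), (678,118), (678,271) and (572,270) in the crop, and its long side runs nearly along world x. Boss top is about (612–675, 163–223).

```bash
cat >> h.py <<'E'
def rigid(P,Q): # Q = R P + t (2D)
    P=np.array(P);Q=np.array(Q);p=P.mean(0);q=Q.mean(0)
    a=P-p;b=Q-q;th=np.arctan2((a[:,0]*b[:,1]-a[:,1]*b[:,0]).sum(),(a*b).sum())
    R=np.array([[np.cos(th),-np.sin(th)],[np.sin(th),np.cos(th)]])
    t=q-R@p;return np.degrees(th),R,t,np.abs((P@R.T+t-Q)).max(1)*1e3
E
python3 - <<'E'
from h import *
f=lambda L,s,x,y:[((a+.5)/s-.5+x,(b+.5)/s-.5+y) for a,b in L]
P=[(.115,.075),(.115,-.075),(-.075,-.075),(-.075,.075)]
Q=px2w('top',f([(136,32),(418,115),(313,477),(24,394)],4,215,180),.010)[:,:2]
PF=[(.027,.046),(.027,.030),(-.06,.030),(-.06,.046),(.051,.022),(.051,-.04),(.035,-.04),(.035,.022)]
QF=px2w('top',f([(135,214),(165,221),(115,388),(85,381),(195,180),(314,213),(307,244),(188,211)],4,215,180),.026)[:,:2]
for p,q in((P,Q),(PF,QF),(P+PF,np.vstack([Q,QF]))):
    th,R,t,e=rigid(p,q);print(th,t,e.round(1)); print(' corner',R@[.035,.03]+t,'seat',R@[.010,.013]+t)
B=px2w('top',f([(575-445,118),(678-445,118),(678-445,271),(572-445,270)],6,365,240),.024)[:,:2]
print(rigid([(.025,.017),(.025,-.017),(-.025,-.017),(-.025,.017)],B),B)
T=px2w('top',f([(612-445,163),(675-445,163),(675-445,223),(612-445,223)],6,365,240),.060)[:,:2]
print(T.mean(0),T)
E
```

```text
-17.148035864035766 [0.52993122 0.14992165] [0.9 1.2 1.1 0.4]
 corner [0.57222058 0.16826858] seat [0.54331962 0.15939533]
-16.902126226613678 [0.52966674 0.14987944] [1.1 0.4 1.6 0.6 0.7 1.  0.2 0.9]
 corner [0.57187697 0.1684077 ] seat [0.54301436 0.1594105 ]
-17.06969385040255 [0.52973273 0.14991776] [1.1 1.1 1.2 0.4 1.2 0.5 1.4 0.8 0.8 1.1 0.3 0.9]
 corner [0.57199696 0.1683225 ] seat [0.54310816 0.15940974]
(np.float64(-1.8483089728290711), array([[ 0.99947972,  0.03225348],
       [-0.03225348,  0.99947972]]), array([ 0.48712845, -0.10056856]), array([0.37152205, 0.20380683, 0.19706481, 0.46942782])) [[ 0.51229223 -0.08460676]
 [ 0.51177094 -0.11841539]
 [ 0.46178988 -0.11695044]
 [ 0.46266075 -0.08230164]]
[ 0.48680437 -0.10041475] [[ 0.49641506 -0.090718  ]
 [ 0.49610585 -0.11064914]
 [ 0.47719267 -0.11009625]
 [ 0.4775039  -0.09019562]]
```

```bash
python3 -m creep '[[0,5,-5,0,5],[0,9,-8,0,10],[0,13,-12,0,16.4],[0,17,-16,0,16.4],[0,20,-20,0,16.4],[0,22,-24,0,16.4],[0,24,-28,0,16.4],[0,26,-32,0,16.4]]'; python3 -m creep '[[0,0.5,-5,0,0],[0,1,-10,0,0],[0,1.5,-15,0,0],[0,2,-20,0,0],[0,2.2,-25,0,0],[0,2.4,-30,0,0],[0,2.4,-35,0,0],[0,2.4,-39.7,0,0]]'; python3 -m creep '[[0,0,0,-4,0],[0,0,0,-8,0],[0,0,0,-10,0],[0,0,0,-10,0],[0,0,0,-10,0],[0,0,0,-10,0]]'
python3 -c "
from h import *
m=cams.camera_model('wrist');save('wrist','w1.png');print(m['R'],m['t'])
print(bot.observe())
print(w2px('wrist',[[.487,-.1005,.06],[.512,-.1015,.024]],m))"
```

```text
time: 0.9
ee_pos: [0.4561, 0.3105, 0.231]
ee_rot: [-180.0, -0.0, 178.2]
ft_force: [1.2, -0.1, -0.1]
opening: 0.5
grip_force: 0.0
time: 1.7
ee_pos: [0.4788, -0.0867, 0.2312]
ee_rot: [-180.0, -0.0, 178.2]
ft_force: [2.0, 0.1, 0.1]
opening: 0.499
grip_force: 0.0
time: 2.3
ee_pos: [0.4804, -0.0846, 0.1325]
ee_rot: [-180.0, 0.1, 178.2]
ft_force: [0.0, -0.3, -0.8]
opening: 0.502
grip_force: 0.0
[[ 3.25415021e-02  9.99470072e-01 -7.90787842e-04]
 [ 9.46547495e-01 -3.05643418e-02  3.21113158e-01]
 [ 3.20918821e-01 -1.11980228e-02 -9.47040503e-01]] [ 0.06859561 -0.46788833  0.13202302]
{'time': 2.35, 'joint_positions': array([ 6.63153054e+00,  3.16131206e+01,  6.96903088e-02,  1.18057099e+02,
       -6.83373751e-02,  3.01756835e+01,  9.49550974e+01]), 'qvel': array([-0.00074262, -0.1506618 ,  0.0077767 ,  0.14965646, -0.05175249,
       -0.19526077, -0.05830236]), 'effort': array([ 4.08584706e-02, -4.41124213e+01,  6.46118224e-01, -1.15475151e+01,
        7.82259187e-03,  6.97875774e-03,  4.34252502e-05]), 'ee_pos': array([ 0.48041661, -0.08452039,  0.13261587]), 'ee_rot': array([-1.79984673e+02,  1.53385021e-01,  1.78205257e+02]), 'ft_force': array([ 0.54674639, -0.71274208,  0.03259642]), 'torque': array([-0.02458324,  0.01791782, -0.02535431]), 'grip_force': 0.0, 'opening': 0.5019545897218373}
[[290.52330938 270.06150746]
 [294.19347015 282.5315756 ]]
```

View pics/w1.png

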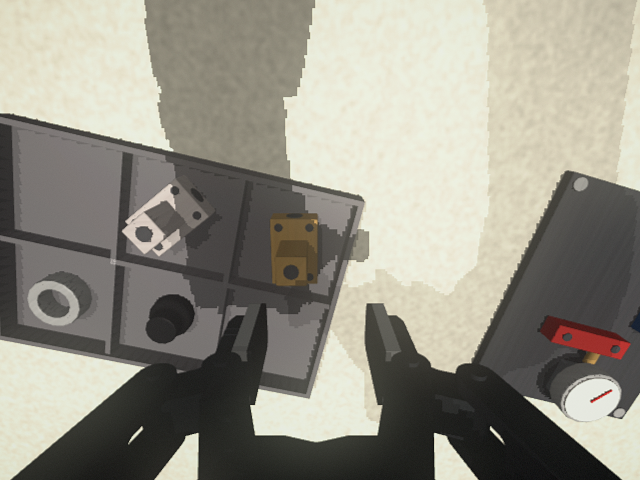

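The wrist view has the boss top at (291,272), against a predicted (290,270), so the estimate holds. The arm is still short by about 0.7 cm in x and 1.6 cm in y, so I'll correct that and then descend.

```bash
python3 -m creep '[[0,0.7,-1.6,0,0],[0,0.7,-1.6,0,0],[0,0.7,-1.6,-3,0],[0,0.7,-1.6,-5,0],[0,0.7,-1.6,-5,0],[0,0.7,-1.6,-5,0]]'
```

```text
time: 2.95
ee_pos: [0.4865, -0.1001, 0.0819]
ee_rot: [180.0, 0.0, 178.2]
ft_force: [0.7, 0.2, 0.2]
opening: 0.498
grip_force: 0.0
```

```bash
python3 -m creep '[[0,0.05,-0.04,-2,0],[0,0.05,-0.04,-4,0],[0,0.05,-0.04,-5.3,0],[0,0.05,-0.04,-5.3,0],[0,0.05,-0.04,-5.3,0],[0.3,0.05,-0.04,-5.3,0]]'; python3 -m creep '[[1,0,0,0,0],[1,0,0,0,0],[1,0,0,0,0],[1,0,0,0,0],[1,0,0,0,0],[1,0,0,0,0],[1,0,0,0,0],[1,0,0,0,0]]'
```

```text
time: 3.55
ee_pos: [0.4876, -0.101, 0.0293]
ee_rot: [-180.0, 0.1, 178.2]
ft_force: [1.0, -0.0, 0.1]
opening: 0.355
grip_force: 0.0
time: 4.35
ee_pos: [0.4876, -0.101, 0.0293]
ee_rot: [-180.0, 0.1, 178.2]
ft_force: [-0.5, 0.5, 5.8]
opening: 0.224
grip_force: 59.6
```

```bash
python3 -m creep '[[1,0,0,2,0],[1,0,0,5,0],[1,0,0,8,0],[1,0,0,8,0],[1,0,0,8,0]]'; python3 -m creep '[[1,0.5,4,0,-3],[1,1,8,0,-6],[1,2,12,0,-10],[1,2.5,16,0,-15.3],[1,3,19,0,-15.3],[1,3.5,22,0,-15.3],[1,4.05,25.2,0,-15.3],[1,4.05,25.2,0,-15.3]]'; python3 -m creep '[[1,0,0,0,0],[1,0,0,0,0],[1,0,0,0,0]]'
python3 -c "
from h import *
m=cams.camera_model('wrist');save('wrist','w2.png');save('top','t2.png',(190,160,350,310),4)
s=bot.observe();print(s['ee_pos'],s['ee_rot'],s['ft_force'])"
```

```text
time: 4.85
ee_pos: [0.4868, -0.1009, 0.1086]
ee_rot: [-180.0, 0.0, 178.2]
ft_force: [-0.9, 0.0, -4.0]
opening: 0.219
grip_force: 59.5
time: 5.65
ee_pos: [0.5266, 0.1576, 0.1064]
ee_rot: [179.9, -0.1, 163.3]
ft_force: [0.6, 1.0, -2.7]
opening: 0.223
grip_force: 59.9
time: 5.95
ee_pos: [0.5268, 0.1494, 0.1077]
ee_rot: [-179.9, -0.1, 162.8]
ft_force: [0.2, -0.5, -3.4]
opening: 0.222
grip_force: 59.9
[0.52721046 0.14984283 0.10810248] [-1.79959596e+02 -2.12670613e-02  1.62785707e+02] [-0.13120662 -0.51006728 -2.76484404]
```

View pics/w2.png

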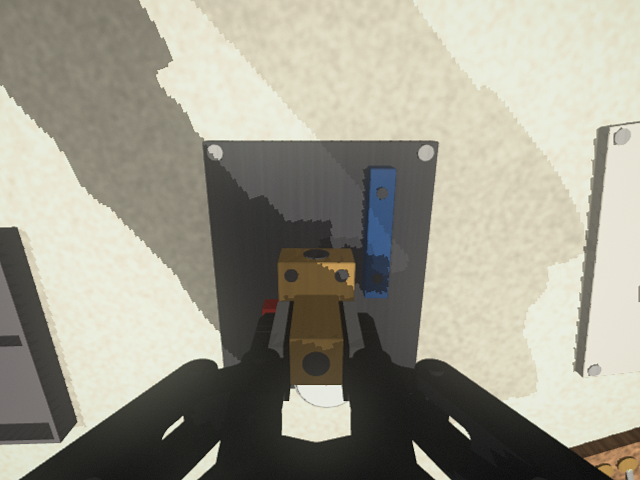

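The wrist view shows the part upright in the grip: base at (278–355, 250–298), square to the plate edge at row 142 and to the blue fence at (380,230), clear of both fences. I'll lower it now.

```bash
python3 -m creep '[[1,0,0,-3,0],[1,0,0,-5,0],[1,0,0,-6.8,0],[1,0,0,-6.8,0],[1,0,0,-6.8,0],[1,0,0,-6.8,0]]'; python3 -m creep '[[1,0,0,-0.1,0],[1,0,0,-0.2,0],[1,0,0,-0.2,0],[1,0,0,-0.2,0]]'
```

```text
time: 6.65
ee_pos: [0.5282, 0.151, 0.0413]
ee_rot: [179.9, 0.1, 162.9]
ft_force: [0.2, -0.4, -2.1]
opening: 0.221
grip_force: 59.7
time: 7.05
ee_pos: [0.5274, 0.1512, 0.0385]
ee_rot: [180.0, 0.0, 162.9]
ft_force: [0.2, -0.6, -2.5]
opening: 0.226
grip_force: 59.7
```

```bash
python3 -m creep '[[1,0,0,-0.1,0],[1,0,0,-0.2,0],[1,0,0,-0.2,0],[1,0,0,-0.2,0]]';python3 -m creep '[[1,0,0,-0.05,0],[1,0,0,-0.1,0],[1,0,0,-0.1,0],[1,0,0,-0.1,0]]'
```

```text
time: 7.45
ee_pos: [0.5272, 0.1511, 0.0362]
ee_rot: [-180.0, -0.0, 162.9]
ft_force: [0.1, 0.9, -2.9]
opening: 0.223
grip_force: 59.7
time: 7.85
ee_pos: [0.5274, 0.1511, 0.0354]
ee_rot: [180.0, 0.0, 162.9]
ft_force: [0.4, -0.6, -2.1]
opening: 0.228
grip_force: 59.9
```

```bash
python3 -m creep '[[1,0,0,-0.05,0],[1,0,0,-0.05,0],[1,0,0,-0.05,0]]';python3 -m creep '[[1,0,0,-0.05,0],[1,0,0,-0.05,0],[1,0,0,-0.05,0]]'
```

```text
time: 8.15
ee_pos: [0.5274, 0.1511, 0.0353]
ee_rot: [180.0, 0.0, 162.9]
ft_force: [-1.9, 0.5, 5.6]
opening: 0.222
grip_force: 61.0
time: 8.45
ee_pos: [0.5275, 0.1512, 0.0354]
ee_rot: [180.0, 0.0, 162.9]
ft_force: [-2.0, -0.4, 9.8]
opening: 0.222
grip_force: 61.9
```

```bash
python3 -m creep '[[1,0,0,0.06,0],[1,0.06,0.19,0.06,0],[1,0.12,0.38,0.06,0],[1,0.18,0.57,0.06,0],[1,0.23,0.76,0.06,0],[1,0.29,0.96,0.06,0],[1,0.29,0.96,0.06,0],[1,0.29,0.96,0.06,0]]';python3 -m creep '[[1,0.03,0.1,0,0],[1,0.03,0.1,0,0],[1,0.03,0.1,0,0]]'
```

```text
time: 9.25
ee_pos: [0.5312, 0.1606, 0.0354]
ee_rot: [180.0, 0.1, 162.9]
ft_force: [-1.2, -0.3, 5.9]
opening: 0.225
grip_force: 61.2
time: 9.55
ee_pos: [0.5314, 0.1613, 0.0353]
ee_rot: [180.0, 0.1, 162.9]
ft_force: [-0.6, -2.5, 5.9]
opening: 0.228
grip_force: 61.2
```

```bash
for i in 1; do python3 -m creep '[[1,0.015,0.05,0,0],[1,0.03,0.1,0,0],[1,0.03,0.1,0,0]]'; done;python3 -m creep '[[1,0.015,0.05,0,0],[1,0.015,0.05,0,0],[1,0.015,0.05,0,0]]';python3 -m creep '[[1,0.015,0.05,0,0],[1,0.015,0.05,0,0],[1,0.015,0.05,0,0]]'
```

```text
time: 9.85
ee_pos: [0.5316, 0.1621, 0.0353]
ee_rot: [-180.0, 0.1, 162.9]
ft_force: [-0.5, -0.9, 5.9]
opening: 0.221
grip_force: 61.2
time: 10.15
ee_pos: [0.5318, 0.1626, 0.0353]
ee_rot: [-180.0, 0.1, 162.9]
ft_force: [-0.3, -1.6, 5.3]
opening: 0.224
grip_force: 61.2
time: 10.45
ee_pos: [0.532, 0.1631, 0.0353]
ee_rot: [-180.0, 0.1, 162.9]
ft_force: [-0.4, -1.6, 5.2]
opening: 0.228
grip_force: 61.2
```

```bash
python3 -m creep '[[1,0.015,0.05,0,0],[1,0.015,0.05,0,0],[1,0.015,0.05,0,0]]';python3 -m creep '[[1,0.015,0.05,0,0],[1,0.015,0.05,0,0],[1,0.015,0.05,0,0]]';python3 -m creep '[[1,0.015,0.05,0,0],[1,0.015,0.05,0,0],[1,0.015,0.05,0,0]]'
```

```text
time: 10.75
ee_pos: [0.5321, 0.1636, 0.0353]
ee_rot: [-180.0, 0.1, 162.9]
ft_force: [-1.3, -0.7, 6.1]
opening: 0.223
grip_force: 61.2
time: 11.05
ee_pos: [0.5322, 0.1639, 0.0354]
ee_rot: [-180.0, 0.1, 162.8]
ft_force: [-1.4, -2.4, 6.0]
opening: 0.222
grip_force: 61.1
time: 11.35
ee_pos: [0.5322, 0.164, 0.0354]
ee_rot: [-180.0, 0.1, 162.8]
ft_force: [-1.5, -4.3, 6.8]
opening: 0.224
grip_force: 61.2
```

Blue fence contact is made. Next I slide along it towards the red fence.

```bash
python3 -m creep '[[1,0.19,-0.06,0,0],[1,0.38,-0.12,0,0],[1,0.57,-0.17,0,0],[1,0.76,-0.23,0,0],[1,0.96,-0.29,0,0],[1,0.96,-0.29,0,0],[1,0.96,-0.29,0,0]]';python3 -m creep '[[1,0.1,-0.03,0,0],[1,0.1,-0.03,0,0],[1,0.1,-0.03,0,0]]';python3 -m creep '[[1,0.05,-0.015,0,0],[1,0.05,-0.015,0,0],[1,0.05,-0.015,0,0]]'
```

```text
time: 12.05
ee_pos: [0.5407, 0.1613, 0.0354]
ee_rot: [-179.9, -0.1, 162.8]
ft_force: [-4.0, -2.7, 8.9]
opening: 0.224
grip_force: 61.5
time: 12.35
ee_pos: [0.5413, 0.1611, 0.0354]
ee_rot: [-179.9, -0.1, 162.9]
ft_force: [-3.7, -3.1, 9.7]
opening: 0.222
grip_force: 61.6
time: 12.65
ee_pos: [0.5417, 0.161, 0.0354]
ee_rot: [-179.9, -0.1, 162.9]
ft_force: [-3.5, -2.7, 9.9]
opening: 0.225
grip_force: 61.7
```

```bash
python3 -m creep '[[1,0.05,-0.015,0.04,0],[1,0.05,-0.015,0.04,0],[1,0.05,-0.015,0.04,0]]';python3 -m creep '[[1,0.05,-0.015,0,0],[1,0.05,-0.015,0,0],[1,0.05,-0.015,0,0]]';python3 -m creep '[[1,0.05,-0.015,0,0],[1,0.05,-0.015,0,0],[1,0.05,-0.015,0,0]]';python3 -m creep '[[1,0.05,-0.015,0,0],[1,0.05,-0.015,0,0],[1,0.05,-0.015,0,0]]'
```

```text
time: 12.95
ee_pos: [0.5423, 0.1608, 0.0354]
ee_rot: [-179.9, -0.1, 162.9]
ft_force: [-4.3, -3.4, 6.9]
opening: 0.224
grip_force: 61.1
time: 13.25
ee_pos: [0.5428, 0.1607, 0.0354]
ee_rot: [-179.9, -0.1, 162.9]
ft_force: [-3.6, -1.8, 6.0]
opening: 0.221
grip_force: 61.2
time: 13.55
ee_pos: [0.5433, 0.1605, 0.0354]
ee_rot: [-179.9, -0.1, 162.9]
ft_force: [-3.1, -2.1, 7.1]
opening: 0.223
grip_force: 61.2
time: 13.85
ee_pos: [0.5438, 0.1604, 0.0354]
ee_rot: [-179.9, -0.1, 162.9]
ft_force: [-4.1, -2.4, 7.4]
opening: 0.224
grip_force: 61.2
```

```bash
python3 -m creep '[[1,0.05,-0.015,0,0],[1,0.05,-0.015,0,0],[1,0.05,-0.015,0,0]]';python3 -m creep '[[1,0.05,-0.015,0,0],[1,0.05,-0.015,0,0],[1,0.05,-0.015,0,0]]';python3 -m creep '[[1,0.05,-0.015,0,0],[1,0.05,-0.015,0,0],[1,0.05,-0.015,0,0]]'
```

```text
time: 14.15
ee_pos: [0.5443, 0.1602, 0.0354]
ee_rot: [-179.9, -0.1, 162.9]
ft_force: [-3.2, -2.2, 6.3]
opening: 0.221
grip_force: 61.2
time: 14.45
ee_pos: [0.5445, 0.1601, 0.0354]
ee_rot: [-179.9, -0.1, 162.9]
ft_force: [-4.3, -2.6, 6.3]
opening: 0.225
grip_force: 61.2
time: 14.75
ee_pos: [0.5445, 0.1601, 0.0354]
ee_rot: [-179.9, -0.2, 162.9]
ft_force: [-5.3, -2.1, 8.4]
opening: 0.224
grip_force: 61.4
```

```bash
python3 -m creep '[[1,0.06,0.03,0,0],[1,0.1,0.06,0,0],[1,0.1,0.06,0,0],[1,0.1,0.06,0,0]]'; python3 -m creep '[[1,0.05,0.05,0,0],[1,0.1,0.1,0,0],[1,0.1,0.1,0,0],[1,0.1,0.1,0,0]]'
```

```text
time: 15.15
ee_pos: [0.5446, 0.1602, 0.0354]
ee_rot: [-179.8, -0.3, 162.9]
ft_force: [-7.2, -3.5, 11.0]
opening: 0.226
grip_force: 61.8
time: 15.55
ee_pos: [0.5446, 0.1602, 0.0354]
ee_rot: [-179.7, -0.3, 162.8]
ft_force: [-8.5, -4.2, 14.2]
opening: 0.222
grip_force: 62.2
```

```bash
python3 -m creep '[[1,0.05,0.05,0.04,0],[1,0.07,0.08,0.04,0],[1,0.07,0.08,0.04,0],[1,0.07,0.08,0.04,0]]'; python3 -m creep '[[1,0,0,0,0],[1,0,0,0,0],[1,0,0,0,0],[1,0,0,0,0],[1,0,0,0,0]]'; python3 - <<'E'
from h import *
im=[]
save('wrist','w3.png',(180,130,460,430),2)
save('scene','s3.png')
s=bot.observe();a=np.radians(-17.07);R=np.array([[np.cos(a),-np.sin(a)],[np.sin(a),np.cos(a)]])
print(R.T@s['ft_force'][:2],s['ft_force'][2],s['ee_rot'])
E
```

```text
time: 15.95
ee_pos: [0.5447, 0.1602, 0.0355]
ee_rot: [-179.6, -0.4, 162.8]
ft_force: [-9.3, -6.4, 11.8]
opening: 0.226
grip_force: 62.0
time: 16.45
ee_pos: [0.5447, 0.1602, 0.0355]
ee_rot: [-179.6, -0.4, 162.8]
ft_force: [-9.2, -5.9, 11.6]
opening: 0.225
grip_force: 62.0
[-6.91784105 -7.1031685 ] 12.065704085673648 [-179.62970664   -0.40922934  162.82180061]
```

View pics/w3.png

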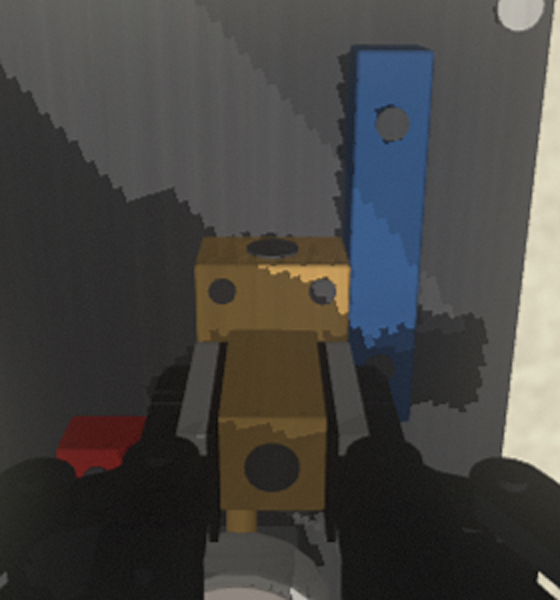

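The crop shows the base flat against the blue fence at about (349,300). The TCP no longer moves when pushed either way, with about 7 N along both jig axes, so it bears on both fences. The grip holds at 62 N, so I'm handing in.

```bash
python3 -c "
from bench import bot
print(bot.close_job())"
```

```text
the job is handed in; nothing more can be done
None
```

I handed the job in at about 16.5 s: the brass body is on the jig plate, still gripped and pressed into the corner with about 7 N towards each fence; blue contact showed on camera, red I inferred from the push forces and position, and the tool was tilted about 0.5°.

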